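# Unlatch the tilting bin and hold it tipped up

### The arm

A 7-joint arm with a two-finger parallel gripper is mounted at the origin on the work surface. World frame = base frame: x ahead of the robot, y to its left, z up, the work surface at z = 0. Lengths are in mm, angles in rad, forces in N, time in s.
With the tool pointing down it reaches from about 425 to 950 mm from the base axis. Payload 4.7 kg.
Tool frame: the origin (TCP) lies between the finger pads, 19 mm behind the fingertips; this is the grasp point; z points along the fingers, y is the line along which they close (so a half turn about z gives the same grasp; the last joint's range is limited). The gripper opens to 87 mm and grips with 3 to 60 N. Pads are 19 mm wide; open, the fingers measure 117 mm over their backs; the gripper's body (75 mm by 190 mm) begins 51 mm behind the grasp point.
Start: joints at [-1.155, 0.469, -0.049, 1.532, 0.024, 1.141, -0.082], TCP at [290.401, 609.356, 241.273] pointing down, gripper open.
Joint ranges: [-2.59, 2.59], [-0.33, 1.99], [-1.39, 1.29], [0.1, 2.45], [-1.04, 4.18], [0.21, 1.99], [-2.66, 2.66]. Speed limits (rad/s): [2.57, 2.57, 3.14, 3.14, 3.14, 3.14, 3.14].

### API

Orientations are given as a unit quaternion [w, x, y, z].
In Python, from plant import r gives the robot as it stands.
- The arm moves only by the tool inch_along, called after "Request:" as name(argument=value, ...), one argument or row to a line, values as JSON. Schema: {"type":"object","properties":{"segments":{"type":"object","properties":{"tx":{"type":"array","items":{"type":"number"},"minItems":1,"maxItems":20},"ty":{"type":"array","items":{"type":"number"},"minItems":1,"maxItems":20},"tz":{"type":"array","items":{"type":"number"},"minItems":1,"maxItems":20},"turn":{"type":"array","items":{"type":"number"},"minItems":1,"maxItems":20}},"additionalProperties":false,"required":["tx","ty","tz","turn"]},"finger_gap":{"type":"number"},"grip_n":{"type":"number"},"only":{"type":"string"},"quiet":{"type":"boolean"},"lines":{"type":"string"}},"required":["segments"],"additionalProperties":false}. segments is an object with one list for each field, all of the same length, 1 to 20, a row being the entries at one place: tx, ty, tz (the shift in normalised numbers (1 is 200 mm)), turn (a turn about the tool's z in normalised numbers (1 is 2 rad)); each row shifts and turns the commanded pose from where the row before left it, along the tool's axes as they then stand; what a row does not reach is not made up. A row lasts 1/12 s, in which the tool goes at most 41.7 mm and 0.125 rad, less where a joint would pass 70% of its speed; a pose out of reach is approached as far as the arm can. finger_gap is the opening from 0.0 (shut) to 1.0 (fully open), set as the call begins (left out keeps the last). The fingers move at their own pace and stop on an object; grip_n is the grip in N (left out, the last holds). Time passes only in rows, so rows that do not move let the fingers close. The tool returns the time, the measured TCP pose, the force, the opening and the grip force at its end. only (a regular expression) keeps the lines of the reply that match it, lines (a string "A,B") keeps lines A to B, and quiet returns only ok. Shift and turn numbers lie between -1 and 1, and a call with a number outside is refused. Input that does not fit is refused with a message, and nothing moves.
- r.state(): the state, without advancing time (a new reading comes with each control period).
- r.read_camera(name): name is "side" or "top" or "wrist"; returns the picture (480x640x3 uint8, red, green, blue); there is no depth.
- r.camera_info(name): a dict with "fx", "fy", "cx", "cy" (pixels), "origin" and "attitude" of the camera in the world. Camera axes: x right, y down, z forward; pixel columns grow to the right and rows downward; lengths in mm; the calibration is good to about 2 mm. A picture is of the moment at which its call begins: read the wrist's pose just before it. camera_info takes no time and is no camera call; for the wrist camera it gives the pose at the moment of the call.
- r.finish_job(): hands the job in; it is judged then, once.
The state is a dict: "time": time; "joint_positions": joint angles; "joint_velocities": joint speeds; "joint_torque": joint torques, N m; "ee_pos": TCP position; "eef_rot": TCP orientation; "wrist_force": force on the tool from outside, world axes, zero at the start; "ft_torque": the same for the moment, N m; "width": opening from 0.0 (shut) to 1.0 (fully open); "grasp_force": force on a finger pad.
Only numpy, scipy, OpenCV 4.12 (cv2) and the standard library are available. Lean on these libraries where they do the work, as an engineer would, in place of code of your own. Each camera call takes 0.05 s, during which the arm holds its last target. There are 200 camera calls.

### The job

Pinch the upright handle of the spring latch at the tilting bin's coupler, pull it sideways away from the coupler against its spring until the bolt is clear of the ball, then lift the tongue off the ball by that handle and finish while still holding it there, still, with the coupler raised at least 60 mm above its seat, so that the fitter on the far side can pick parts out of the tipped bin. The handle is a light plastic moulding: grip it gently, with no more than about 25 N, and leave the drill, piano hinge and lever latch where they lie.

Things in the scene. Friction and masses are not known exactly. Their poses are not given: they have to be found in the camera images.
- bin_stand: Fixed metal stand of the tilting bin: light grey base plate 380 x 260 x 10 mm, two dark upright cheeks with the pivot pins at its far end, a ball on a post at its near end. Origin on the bench, z up, x from the ball towards the bin, y to the left looking along x. The pivot axis is parallel to y; the latch is pulled along +y. Turned up to 0.3 rad either way.
- ball (a point): Centre of the steel ball (32 mm across, flat under side 13 mm below this point) on its post, 160 mm before the stand's origin (-x), 63 mm above the bench; fixed. Axes as the stand's.
- pivot (a point): Mid-point of the bin's pivot axis, 100 mm beyond the stand's origin (+x), 100 mm above the bench; fixed. The handle is 260 mm before it in x. Axes as the stand's.
- tilt_bin: Grey open bin 220 x 200 x 70 mm, rim 115 mm above the bench, front wall 90 mm beyond the ball; a tongue runs to a 46 mm square coupler over the ball, top 86 mm above the bench. About 1.2 kg, 3 to 6 N to lift at the coupler; falls when let go. Origin on the pivot axis, axes as the stand's when down; turns about +y from 0 to 0.6 rad (0.25 rad lifts the coupler 65 mm).
- socket (a point): Point of the coupler that lies at the ball's centre when the bin is down; moves with the bin. Raised height = its distance from the ball.
- latch: Spring latch sliding along +y of the bin and carried by it: flat steel bolt under the ball, upright black T handle beside the coupler on the +y side. Travel 16 mm to a hard stop; bolt clear of the ball from 9 mm on. Spring 4 N at rest, 8 N at the stop; springs back when released. Origin on the ball axis, 45 mm above the bench, axes as the bin's.
- handle (a point): Grip point on the handle's upright stem, 55 mm beside the ball (+y), 110 mm above the bench when down; moves with the latch. Stem 16 mm (x) by 12 mm (y, the faces to pinch), from 48 to 125 mm above the bench; its head is 22 x 24 x 10 mm, top 25 mm above this point. Axes as the bin's. With the TCP here the fingertips stay 5 mm above the coupler.
- drill: Bystander: yellow battery drill lying on its side, about 220 x 200 x 75 mm, origin at the middle of its under side.
- piano_hinge: Bystander: bright steel piano hinge length, lying open, 160 x 36 x 8 mm, origin at the middle of its under side.
- lever_latch: Bystander: chrome lever latch lying on its plate, 150 x 40 x 50 mm, origin at the middle of its under side.

How it is judged:
By the outcome, as a careful person would: the job done as asked, in the order asked, and still so for the second after the job is handed in, while the arm keeps its last pose, push and grip.
It also fails if it takes over 35 s, if anything falls off the work surface, if the arm or the gripper's body presses on something with over 40 N, if the wrist force passes 120 N, or if a joint passes its speed limit or range.

## Working session

There is one attempt and no reset: what is moved stays moved. The work goes in short steps, Python scripts to look and compute and a tool call to move; the robot and the scene stay as the last step left them, time stands still between calls to the robot, and variables do not carry over. Pictures are saved under pics/ and viewed, at most 10 in all, crops included, and the job is handed in when it is done.

```bash
ls; mkdir -p pics
```

Run:
```python
from plant import r
import cv2
for n in("top","side"):
    cv2.imwrite(f"pics/{n}0.png",r.read_camera(n)[:,:,::-1]); print(n,r.camera_info(n))
s=r.state();print(s["time"],s["ee_pos"],s["eef_rot"],s["width"])
```

```text
pics
plant.py
top {'fx': 462.18878484539323, 'fy': 462.18878484539323, 'cx': 320.55277203716054, 'cy': 249.65280433173484, 'origin': array([417.07943243,  -3.78432294, 969.07731522]), 'attitude': array([ 0.07594656, -0.68414626,  0.72107749, -0.07888773])}
side {'fx': 551.1826516234958, 'fy': 551.1826516234958, 'cx': 313.7575377327831, 'cy': 247.05754461493768, 'origin': array([ 590.68424722, -668.62713791,  813.39983899]), 'attitude': array([-0.36567179,  0.93051897, -0.01819952,  0.00934673])}
0.1 [290.21996603 608.87312658 240.29415617] [-1.71729382e-04  2.20568257e-01  9.75371144e-01 -8.63966009e-04] 1.0020803487941916
```

View pics/top0.png

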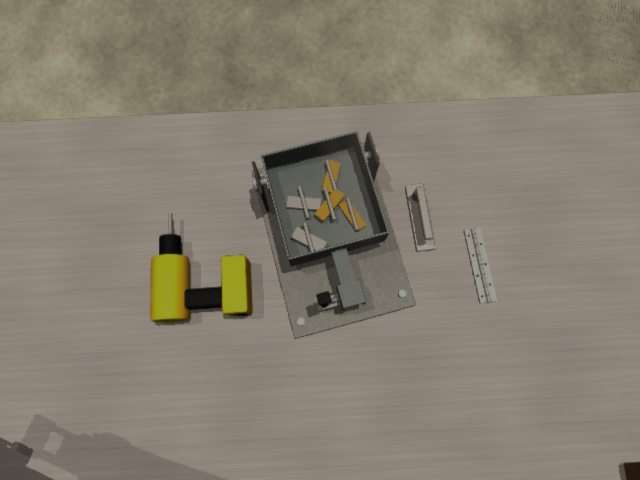

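View pics/side0.png

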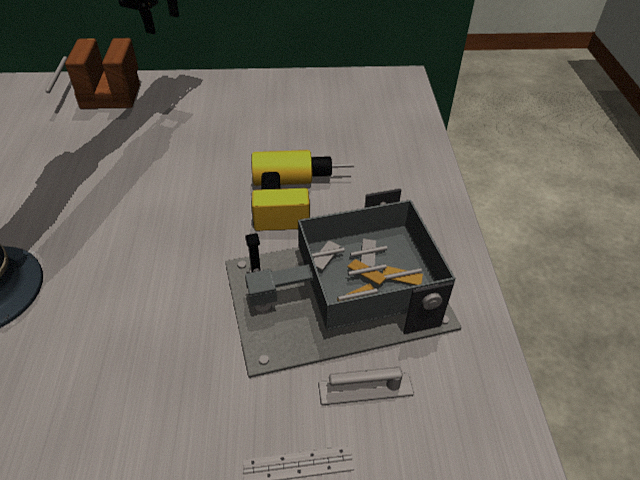

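Top view: handle head near (324,299), coupler near (350,293), plate near corners near (296,338) and (415,305). Side view: head near (252,238), coupler top near (262,275), plate corners near (228,262) and (250,376). I'll enlarge both pictures for precise pixels.

Run:
```python
import cv2,numpy as np
a=cv2.imread("pics/top0.png")[240:350,280:430];b=cv2.imread("pics/side0.png")[225:385,215:335]
f=lambda c,s:cv2.convertScaleAbs(cv2.resize(c,None,fx=s,fy=s,interpolation=cv2.INTER_CUBIC),alpha=1.6)
a=f(a,3);b=f(b,3)
o=np.zeros((480,810,3),np.uint8);o[:330,:450]=a;o[:480,450:810]=b
cv2.imwrite("pics/crop.png",o[:,:800])
```

```text
(no output)
```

View pics/crop.png

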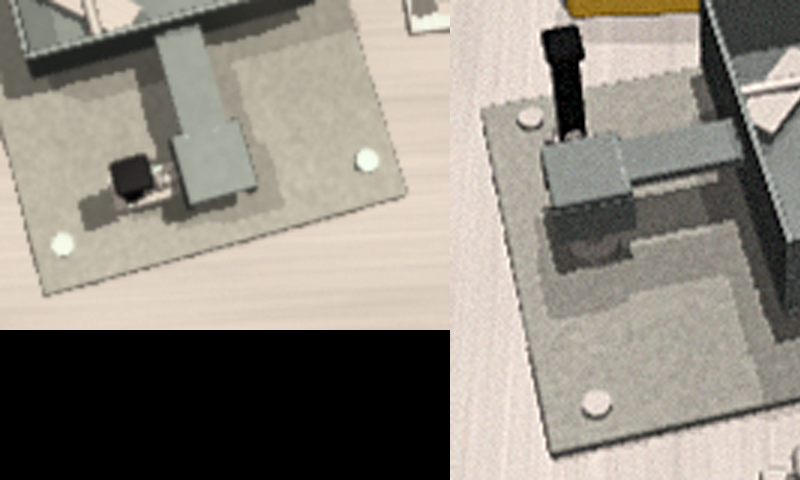

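Crop: head centre is at top (323.5,299.2) and side (252.5,240.5), coupler top centre at top (351,294.3) and side (260.7,282.3). The near plate corners are at top (294.7,338.3)/(415.3,304.7) and side (226,261)/(249.3,376).

Create h.py:
```python
import numpy as np
from scipy.spatial.transform import Rotation as R
def ray(ci,p):
    d=np.array([(p[0]-ci["cx"])/ci["fx"],(p[1]-ci["cy"])/ci["fy"],1])
    d=R.from_quat(ci["attitude"],scalar_first=True).apply(d); return np.array(ci["origin"]),d/np.linalg.norm(d)
def tri(obs):
    A=0;b=0
    for ci,p in obs:
        o,d=ray(ci,p);M=np.eye(3)-np.outer(d,d);A=A+M;b=b+M@o
    X=np.linalg.solve(A,b)
    return X,[np.linalg.norm((np.eye(3)-np.outer(d,d))@(X-o)) for o,d in (ray(*q) for q in obs)]
```

Run:
```python
from plant import r
from h import *
t,s=r.camera_info("top"),r.camera_info("side")
D=dict(head=((323.5,299.2),(252.5,240.5)),coup=((351,294.3),(260.7,282.3)),L=((294.7,338.3),(226,261)),Rr=((415.3,304.7),(249.3,376)))
P={}
for k,(a,b) in D.items():
    P[k],e=tri([(t,a),(s,b)]);print(k,P[k].round(1),np.round(e,1))
y=P["L"]-P["Rr"];print("len",np.linalg.norm(y[:2]),"yaw",np.arctan2(-y[0],y[1]))
y=P["head"]-P["coup"];print("len",np.linalg.norm(y[:2]),"yaw",np.arctan2(-y[0],y[1]))
print(R.from_quat(r.state()["eef_rot"],scalar_first=True).as_matrix().round(3))
```

```text
head [513.5 -12.5 127.1] [1.5 1.5]
coup [525.6 -66.5  79.3] [1.6 1.6]
L [450.3  49.5   6.6] [1.6 1.6]
Rr [ 505.6 -203.8    5.6] [1.4 1.4]
len 259.2495236381056 yaw 0.2148932287746615
len 55.37104958266445 yaw 0.2209743570089631
[[-0.903  0.43  -0.001]
 [ 0.43   0.903 -0.002]
 [-0.    -0.002 -1.   ]]
```

The manual's scale: shifts go in shares of 200 mm and turns go in shares of 2 rad. Converting my numbers, -26 mm / 200 = -0.13.

Request:
inch_along(
  segments={"tx":[-0.13,-0.13,-0.13,-0.13,-0.13,-0.13,-0.13,-0.13,-0.13,-0.13,-0.13,-0.13,-0.13,-0.13,-0.13,-0.13,-0.13,-0.13],"ty":[-0.13,-0.13,-0.13,-0.13,-0.13,-0.13,-0.13,-0.13,-0.13,-0.13,-0.13,-0.13,-0.13,-0.13,-0.13,-0.13,-0.13,-0.13],"tz":[0,0,0,0,0,0,0,0,0,0,0,0,0,0,0,0,0,0],"turn":[0,0,0,0,0,0,0,0,0,0,0,0,0,0,0,0,0,0]},
)

```text
time: 1.6
ee_pos: [511.5, -16.2, 241.1]
eef_rot: [-0.0, 0.221, 0.975, 0.0]
wrist_force: [-0.7, 0.1, 0.4]
width: 1.003
grasp_force: 0.0
```

Request:
inch_along(
  segments={"tx":[0,0,0,0,0,0,0,0],"ty":[0,0,0,0,0,0,0,0],"tz":[0,0,0,0,0,0,0,0],"turn":[-0.055,-0.055,-0.055,-0.055,-0.055,-0.055,0,0]},
)

```text
time: 2.27
ee_pos: [511.3, -14.5, 241.0]
eef_rot: [-0.0, -0.106, 0.994, 0.0]
wrist_force: [0.5, 0.4, 0.9]
width: 0.998
grasp_force: 0.0
```

Run:
```python
from plant import r
from h import *
import cv2
s=r.state();ci=r.camera_info("wrist")
cv2.imwrite("pics/w1.png",r.read_camera("wrist")[:,:,::-1]);print(ci);np.save("w1.npy",ci,allow_pickle=True)
print(s["ee_pos"],s["joint_positions"],R.from_quat(s["eef_rot"],scalar_first=True).as_matrix().round(3))
```

```text
{'fx': 379.61355740559753, 'fy': 379.61355740559753, 'cx': 317.0611414472974, 'cy': 238.36774394362854, 'origin': array([437.6301668 , -30.06686022, 385.09553275]), 'attitude': array([0.08644347, 0.62208577, 0.77067122, 0.10771578])}
[511.25842711 -14.54874965 240.9672174 ] [-0.23563598  0.20021654  0.21135846  1.92656533 -0.04916977  1.02031511
  1.78042826] [[-0.978 -0.211 -0.001]
 [-0.211  0.978  0.   ]
 [ 0.001  0.    -1.   ]]
```

View pics/w1.png

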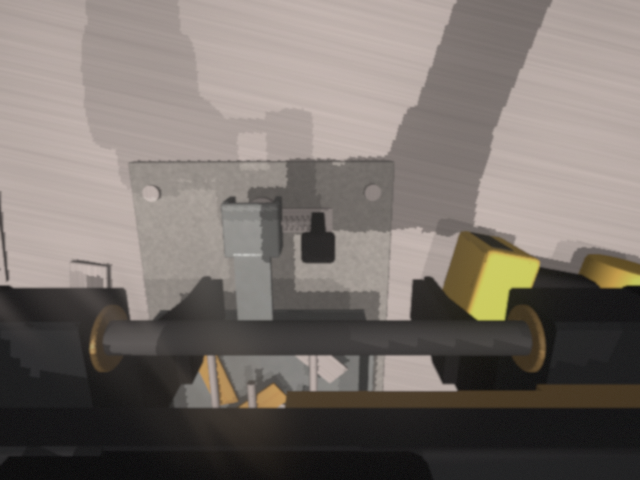

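Wrist view: the T handle's head is at about (318.5,248) with its stem leading up to (317,215). The coupler is around (252,230), the drill is well to the right, and the plate edge is level, so the yaw is good.

Run:
```python
from plant import r
from h import *
t,s=r.camera_info("top"),r.camera_info("side");w=np.load("w1.npy",allow_pickle=True).item()
H=[(t,(323.5,299.2)),(s,(252.5,240.5)),(w,(318.5,248))]
for q in (H,H[:2],H[1:],H[::2]): print(*[np.round(v,1) for v in tri(q)])
for ci,p in H:
    o,d=ray(ci,p);print((o+d*(131-o[2])/d[2]).round(1))
# plate near corners in the wrist view, z=10
c=[]
for p in ((131,161),(393,160)):
    o,d=ray(w,p);c.append((o+d*(10-o[2])/d[2]))
y=c[1]-c[0];print(c,np.linalg.norm(y),np.arctan2(-y[0],y[1]))
```

```text
[514.2 -12.5 128. ] [2.3 0.8 1.6]
[513.5 -12.5 127.1] [1.5 1.5]
[515.4 -12.1 127.6] [0.5 0.5]
[509.9 -12.9 146.9] [0.4 0.4]
[511.5 -12.8 131. ]
[515.3 -15.7 131. ]
[514.9 -12.2 131. ]
[array([ 503.61759231, -200.27992491,   10.        ]), array([449.02534504,  48.08685816,  10.        ])] 254.29583636880648 0.2163642478755706
```

Scaled: 20 mm / 200 = 0.1, 15 mm / 200 = 0.075.

Request:
inch_along(
  segments={"tx":[-0.0175,0,0,0,0,0,0,0,0,0,0],"ty":[0.0065,0,0,0,0,0,0,0,0,0,0],"tz":[0.1,0.1,0.1,0.1,0.075,0.075,0.05,0.04,0.015,0,0],"turn":[0,0,0,0,0,0,0,0,0,0,0]},
  finger_gap=0.5,
)

```text
time: 3.23
ee_pos: [515.1, -12.5, 110.7]
eef_rot: [0.0, -0.107, 0.994, 0.0]
wrist_force: [0.1, -0.6, -0.5]
width: 0.498
grasp_force: 0.0
```

Run:
```python
from plant import r
from h import *
import cv2
b=[r.read_camera(n)[:,:,::-1] for n in("side","wrist")]
a=cv2.resize(b[0][200:320,190:310],None,fx=3,fy=3,interpolation=cv2.INTER_CUBIC)
a=np.hstack([a,cv2.resize(b[1],(440,360))])
cv2.imwrite("pics/g1.png",cv2.convertScaleAbs(a,alpha=1.6))
print(r.state()["ee_pos"],r.state()["wrist_force"])
```

```text
[515.25809016 -12.45169075 110.9874276 ] [ 0.29123239  0.34200359 -0.17272243]
```

View pics/g1.png

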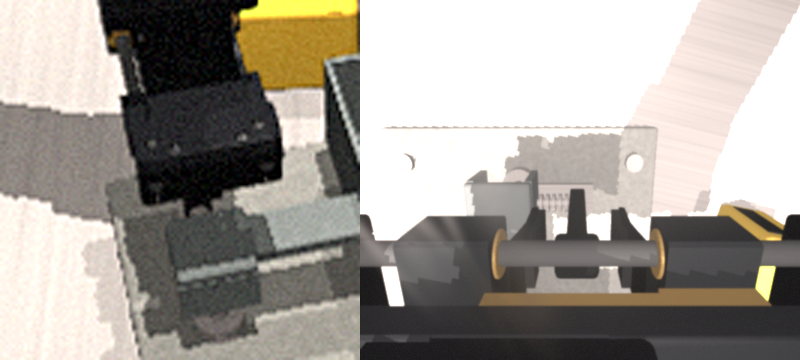

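The picture shows the stem at (577,240), midway between the fingers at 540 and 618, with no contact. I'll close with a gentle 18 N grip.

Request:
inch_along(
  segments={"tx":[0,0,0,0,0,0,0,0],"ty":[0,0,0,0,0,0,0,0],"tz":[0,0,0,0,0,0,0,0],"turn":[0,0,0,0,0,0,0,0]},
  finger_gap=0,
  grip_n=18,
)

```text
time: 4.0
ee_pos: [514.9, -13.2, 110.4]
eef_rot: [0.0, -0.107, 0.994, -0.0]
wrist_force: [0.4, -4.0, 0.5]
width: 0.273
grasp_force: 18.0
```

Opening 0.273 is about 24 mm, which is the head's width and not the 12 mm stem. I'll look.

Run:
```python
from plant import r
from h import *
import cv2
s=r.state();print(s["width"],s["grasp_force"],s["wrist_force"],s["ee_pos"])
b=[r.read_camera(n)[:,:,::-1] for n in("side","wrist")]
a=cv2.resize(b[0][230:310,210:290],(400,400),interpolation=cv2.INTER_CUBIC)
c=cv2.resize(b[1][200:400,220:420],(400,400),interpolation=cv2.INTER_CUBIC)
cv2.imwrite("pics/g2.png",cv2.convertScaleAbs(np.hstack([a,c]),alpha=2.2,beta=10))
```

```text
0.2725018659062384 18.000568002462387 [ 0.36199751 -4.04171526  0.49365763] [514.92115275 -13.18011727 110.39291421]
```

View pics/g2.png

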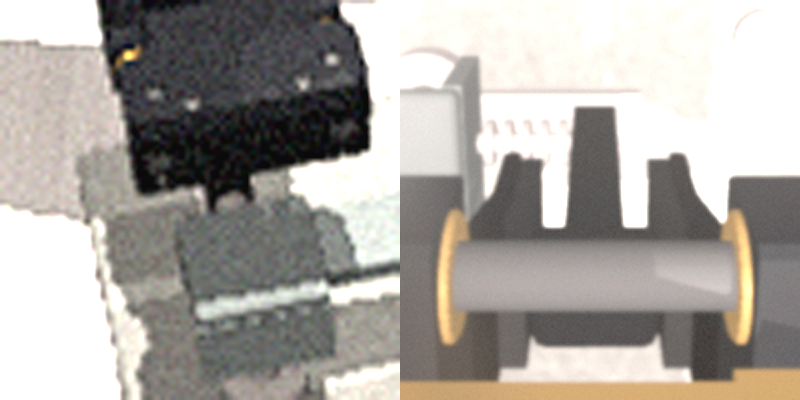

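Both fingers clamp the head at (600,340) while the stem at (595,165) stands free between the tips. The inner finger faces reach above the head's underside. Closed this far, the fingers also fit beside the coupler with about 5 mm to spare, so I'll open slightly, go lower and re-close on the stem.

Scaled: 3 mm / 200 = 0.015, 2 mm / 200 = 0.01.

Request:
inch_along(
  segments={"tx":[0,0,0,0,0,0,0,0],"ty":[0.005,0,0,0,0,0,0,0],"tz":[0,0,0,0.01,0.015,0.01,0.005,0],"turn":[0,0,0,0,0,0,0,0]},
  finger_gap=0.33,
  grip_n=18,
)

```text
time: 4.77
ee_pos: [513.9, -11.0, 101.6]
eef_rot: [-0.001, -0.108, 0.994, 0.0]
wrist_force: [-0.3, -2.1, 0.2]
width: 0.333
grasp_force: 0.5
```

Request:
inch_along(
  segments={"tx":[0,0,0,0,0,0],"ty":[0,0,0,0,0,0],"tz":[0,0,0,0,0,0],"turn":[0,0,0,0,0,0]},
  finger_gap=0,
  grip_n=18,
)

```text
time: 5.27
ee_pos: [514.2, -11.9, 102.1]
eef_rot: [-0.0, -0.107, 0.994, -0.0]
wrist_force: [0.7, -4.5, -3.5]
width: 0.273
grasp_force: 18.0
```

Still 24 mm: the inner faces are flat well above the pads, so the head is always what gets pinched from above. The best hold is then with the pads fully over the head faces and the tips well above the coupler, still close to the grip point. I'll re-grip with the TCP at about z 117.

Scaled: -5 mm / 200 = -0.025.

Request:
inch_along(
  segments={"tx":[0,0,0,0,0,0,0,0],"ty":[0,0,0,0,0,0,0,0],"tz":[0,0,0,-0.025,-0.025,-0.025,0,0],"turn":[0,0,0,0,0,0,0,0]},
  finger_gap=0.33,
  grip_n=20,
)

```text
time: 5.93
ee_pos: [515.2, -10.5, 118.2]
eef_rot: [0.001, -0.108, 0.994, 0.0]
wrist_force: [-0.3, -0.2, 0.6]
width: 0.329
grasp_force: 0.2
```

Request:
inch_along(
  segments={"tx":[0,0,0,0,0,0],"ty":[0,0,0,0,0,0],"tz":[0,0,0,0,0,0],"turn":[0,0,0,0,0,0]},
  finger_gap=0,
  grip_n=20,
)

```text
time: 6.43
ee_pos: [515.4, -12.0, 117.8]
eef_rot: [0.001, -0.107, 0.994, -0.0]
wrist_force: [1.8, -4.6, 5.3]
width: 0.26
grasp_force: 20.1
```

Scaled: 2 mm / 200 = 0.01, 1 mm / 200 = 0.005.

Request:
inch_along(
  segments={"tx":[0,0,0,0,0,0,0,0,0,0,0],"ty":[0.01,0.01,0.01,0.01,0.01,0.01,0.005,0,0,0,0],"tz":[0,0,0,0,0,0,0,0,0,0,0],"turn":[0,0,0,0,0,0,0,0,0,0,0]},
  finger_gap=0,
  grip_n=21,
)

```text
time: 7.35
ee_pos: [512.8, -0.4, 117.8]
eef_rot: [0.001, -0.107, 0.994, -0.001]
wrist_force: [2.6, -5.5, 5.0]
width: 0.256
grasp_force: 21.1
```

Run:
```python
from plant import r
from h import *
import cv2
b=[r.read_camera(n)[:,:,::-1] for n in("top","wrist")]
c=cv2.resize(b[1][160:400,200:440],(480,480),interpolation=cv2.INTER_CUBIC)
cv2.imwrite("pics/g3.png",cv2.convertScaleAbs(c,alpha=1.6))
s=r.state();print(s["ee_pos"],s["wrist_force"])
```

```text
[ 5.12835945e+02 -3.86404836e-01  1.17797592e+02] [ 2.10646626 -5.6502071   4.10197408]
```

View pics/g3.png

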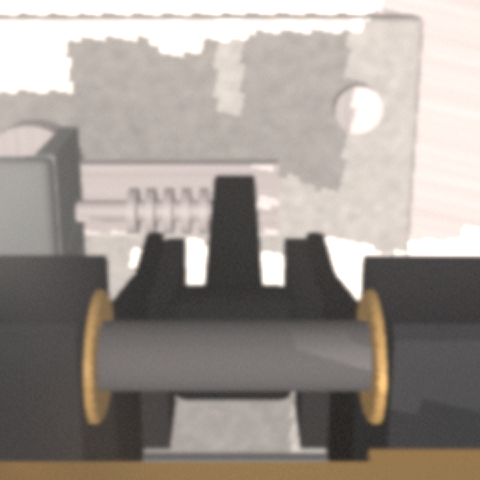

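The wrist picture shows the stem (235,230) now well clear of the coupler edge (77,200), and comparing the pictures gives about 11.5 mm of latch travel. I'll add 1 mm, then start the lift along the arc.

Scaled: -3 mm / 200 = -0.015, -2 mm / 200 = -0.01.

Request:
inch_along(
  segments={"tx":[0,0,0,-0.001,-0.0015,-0.0015,-0.002,-0.002,-0.002,-0.002,-0.002,-0.002,0,0],"ty":[0.0025,0.0025,0,0,0,0,0,0,0,0,0,0,0,0],"tz":[0,0,0,-0.01,-0.015,-0.015,-0.015,-0.015,-0.015,-0.015,-0.015,-0.015,0,0],"turn":[0,0,0,0,0,0,0,0,0,0,0,0,0,0]},
  finger_gap=0,
  grip_n=22,
)

```text
time: 8.62
ee_pos: [516.0, 1.4, 142.7]
eef_rot: [0.002, -0.107, 0.994, -0.001]
wrist_force: [7.8, -6.2, -6.4]
width: 0.257
grasp_force: 22.0
```

Run:
```python
from plant import r
from h import *
import cv2
b=[r.read_camera(n)[:,:,::-1] for n in("side","wrist")]
a=cv2.resize(b[0][210:330,200:320],(400,400),interpolation=cv2.INTER_CUBIC)
c=cv2.resize(b[1][160:400,200:440],(400,400),interpolation=cv2.INTER_CUBIC)
cv2.imwrite("pics/g4.png",cv2.convertScaleAbs(np.hstack([a,c]),alpha=1.6))
```

```text
(no output)
```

View pics/g4.png

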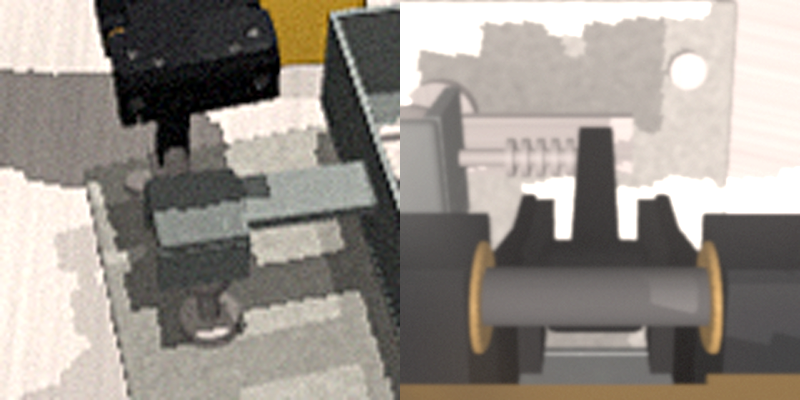

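The side view shows the coupler (200,200) lifted off the ball (210,320), so the bolt is clear. The sideways reaction says the arc needs slightly more forward motion, so I'll continue with that.

Scaled: -3 mm / 200 = -0.015, -2 mm / 200 = -0.01.

Request:
inch_along(
  segments={"tx":[-0.006,-0.005,-0.0045,-0.0045,-0.0045,-0.0045,-0.0045,-0.005,-0.005,-0.005,-0.005,-0.005,-0.005,-0.005,-0.005,-0.005,-0.005,0,0,0],"ty":[0,0,0,0,0,0,0,0,0,0,0,0,0,0,0,0,0,0,0,0],"tz":[-0.01,-0.015,-0.015,-0.015,-0.015,-0.015,-0.015,-0.015,-0.015,-0.015,-0.015,-0.015,-0.015,-0.015,-0.015,-0.015,-0.015,0,0,0],"turn":[0,0,0,0,0,0,0,0,0,0,0,0,0,0,0,0,0,0,0,0]},
  finger_gap=0,
  grip_n=22,
)

```text
time: 10.38
ee_pos: [530.5, 4.5, 191.6]
eef_rot: [-0.001, -0.107, 0.994, -0.001]
wrist_force: [5.7, -6.4, -6.2]
width: 0.262
grasp_force: 22.8
```

Run:
```python
from plant import r
from h import *
import cv2
b=[r.read_camera(n)[:,:,::-1] for n in("side","wrist")]
cv2.imwrite("pics/s5.png",b[0])
a=cv2.resize(b[0][200:340,190:330],(480,480),interpolation=cv2.INTER_CUBIC)
c=cv2.resize(b[1][160:400,200:440],(320,320),interpolation=cv2.INTER_CUBIC)
o=np.zeros((480,800,3),np.uint8);o[:,:480]=a;o[:320,480:]=c
cv2.imwrite("pics/g5.png",cv2.convertScaleAbs(o,alpha=1.6))
s=r.state();print(s["joint_velocities"].round(3))
```

```text
[ 0.002  0.001  0.002 -0.001  0.003 -0.001  0.   ]
```

View pics/g5.png

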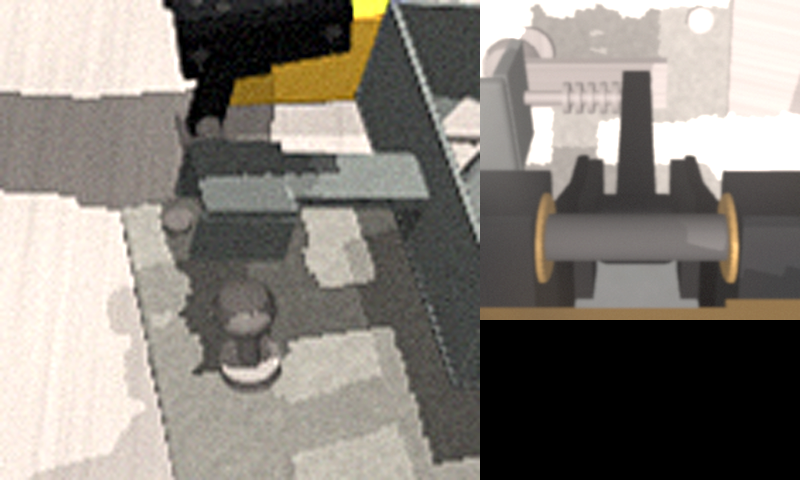

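Side view: coupler stands well above the bare ball (245,305), with its top −y edge running (208,212) to (300,208) in the crop. I'll fit the tilt angle to that edge to check the raised height.

Run:
```python
from plant import r
from h import *
s=r.camera_info("side");y=.216
B=R.from_euler('z',y);piv=np.array([514.5,-12.5,0])+B.apply([260,-55,100])
Rc=R.from_quat(s["attitude"],scalar_first=True)
for th in (0,.2,.24,.26,.28,.3,.32):
    q=piv+B.apply(R.from_euler('y',th).apply([[-283,-23,-14],[-237,-23,-14]]))
    c=Rc.inv().apply(q-s["origin"]);uv=c[:,:2]/c[:,2:]*s["fx"]+[s["cx"],s["cy"]]
    print(th,uv.round(1).tolist(),"raise",round(262.6*2*np.sin(th/2),1))
print("now",[190+208/3.43,200+212/3.43],[190+300/3.43,200+208/3.43]," rest:",[215+105/3,225+210/3],[215+183/3,225+195/3])
st=r.state();print(st["ee_pos"],st["time"],st["wrist_force"],st["grasp_force"])
```

```text
0 [[249.0, 292.9], [276.0, 287.5]] raise 0.0
0.2 [[247.9, 270.6], [275.8, 269.0]] raise 52.4
0.24 [[248.5, 265.8], [276.4, 265.0]] raise 62.9
0.26 [[248.9, 263.4], [276.9, 263.0]] raise 68.1
0.28 [[249.4, 260.9], [277.3, 261.0]] raise 73.3
0.3 [[250.0, 258.4], [277.9, 258.9]] raise 78.5
0.32 [[250.6, 255.9], [278.5, 256.8]] raise 83.7
now [250.64139941690962, 261.8075801749271] [277.463556851312, 260.6413994169096]  rest: [250.0, 295.0] [276.0, 290.0]
[530.48181949   4.49697729 191.53661582] 10.4833 [ 5.08726201 -7.07146439 -6.9818808 ] 22.77033674006816
```

The coupler is raised about 74 mm and the arm is still, with a steady grip of about 23 N. Handing in.

Request:
inch_along(
  segments={"tx":[0,0,0,0,0,0],"ty":[0,0,0,0,0,0],"tz":[0,0,0,0,0,0],"turn":[0,0,0,0,0,0]},
)

```text
time: 10.98
ee_pos: [530.5, 4.5, 191.5]
eef_rot: [-0.001, -0.107, 0.994, -0.001]
wrist_force: [4.7, -6.5, -6.2]
width: 0.262
grasp_force: 22.8
```

```bash
python3 -c "
from plant import r
print(r.finish_job())"
```

```text
the job is handed in; nothing more can be done
None
```

Job handed in at 11 s with the latch pulled about 12 mm and the coupler held still about 74 mm above its seat (both from the images) at about 23 N; the fingers hold the T handle by its head, not its stem, because two tries at the stem (TCP at 110 and 102 mm) closed on the wider head.

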